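# Switch the block heater off and press its label holder home

## Robot

A 6-joint arm with a two-finger parallel gripper is mounted at the origin on the work surface. World frame = base frame: x ahead of the robot, y to its left, z up, the work surface at z = 0. Lengths are in mm, angles in rad, forces in N, time in s.
With the tool pointing down it reaches from about 275 to 1000 mm from the base axis. Payload 8.4 kg.
Tool frame: the origin (TCP) lies between the finger pads; the fingertips stand r.finger_overhang ahead of it and the grasp point (between the pads) is the TCP (r.finger_overhang is the distance from the TCP to the fingertips, in mm); z points along the fingers, y is the line along which they close (so a half turn about z gives the same grasp; the last joint's range is limited). The gripper opens to 85 mm and grips with 20 to 120 N. Pads are 22 mm wide; open, the fingers measure 114 mm over their backs; the gripper's body (76 mm by 85 mm) begins 54 mm behind the grasp point. The pads swing forward as they close: fully open they stand 13 mm farther back than shut.
Start: joints at [1.29, 0.353, 1.633, -0, 1.155, -0.002], TCP at [172, 600.869, 250.281] pointing down, gripper open.
Joint ranges: [-2.63, 2.63], [-0.92, 2.1], [0.06, 2.66], [-1.3, 4.44], [0, 2.69], [-3.02, 3.02]. Speed limits (rad/s): [2.22, 2.22, 2.79, 3.14, 3.14, 3.14].

## Interface

Orientations are given as [roll, pitch, yaw] about the fixed x, y, z axes, in that order (R = Rz(yaw) Ry(pitch) Rx(roll)).
In Python, from rig import r, cams, sign_off gives the robot as it stands.
- The arm moves only by the shell command python3 -m crank 'ROWS' [FORCE]. ROWS is JSON, a list of rows, each a list of 7 numbers: the shift along the tool's x, y, z in m, then the turn, a rotation vector about the tool's x, y, z in rad, then the closure, from 0 (fully open) to 1 (shut). In form: [[dx, dy, dz, ax, ay, az, gripper], ...]. A call has 1 to 5 rows; each row is the pose to reach, as a shift and turn from the pose commanded when the call began, along the tool's axes at that moment; what a row does not reach only later rows make up. A row lasts 1/10 s, in which the tool goes at most 50 mm and 8.59 degrees, less where a joint would pass 70% of its speed; a pose out of reach is approached as far as the arm can. A call with a gripper value outside its range is refused whole. The fingers move at their own pace and stop on an object; FORCE is the grip in N (left out, the last holds). Time passes only in rows, so rows that repeat a pose let the fingers close. It gives the time, the measured TCP pose, the force, the opening and the grip force at its end, in the units of the state.
- r.sense(): the state, without advancing time (a new reading comes with each control period).
- cams.grab_frame(name): name is "scene" or "top"; returns a dict with "image" (420x560x3 uint8, red, green, blue), "fx", "fy", "cx", "cy" (pixels), "position" and "orientation" of the camera in the world. Camera axes: x right, y down, z forward; pixel columns grow to the right and rows downward; lengths in mm; the calibration is good to about 2 mm. A picture is of the moment at which its call begins. There is no depth.
- sign_off(): hands the job in; it is judged then, once.
The state is a dict: "clock": time; "qpos": joint angles; "qvel": joint speeds; "joint_efforts": joint torques, N m; "eef_pos": TCP position; "tcp_rot": TCP orientation; "contact_force": force on the tool from outside, world axes, zero at the start; "wrist_torque": the same for the moment, N m; "opening": opening from 0.0 (shut) to 1.0 (fully open); "grasp_force": force on a finger pad.
Only numpy, scipy, OpenCV 4.12 (cv2) and the standard library are available. Lean on these libraries where they do the work, as an engineer would, in place of code of your own. Each camera call takes 0.05 s, during which the arm holds its last target. There are 200 camera calls.

## Task

Turn the block heater off by turning its knob fully anticlockwise to the stop. Then take the short label holder from its rest, push it down behind the metal lip on the front of the heater until the sprung tongue underneath is pressed all the way down, and finish while still holding it pressed home there: do not let go. Leave the long label holder and the other things where they stand.

Things in the scene. Friction and masses are not known exactly. Their poses are not given: they have to be found in the camera images.
- heater: dry-block heater, fixed: a white box 200 (x) by 270 (y) mm, flat deck 85 mm above the table; origin under its centre, front to its own -x, z up. On the deck the knob (35 mm in front of centre, 78 mm to +y) and a metal block (x -15 to +85, y -100 to +10 mm) with capped tubes up to 126 mm above the table. On the front face: the slot behind the lip.
- knob (a joint): turn of the heater's black knob, rad: 0 is off, fully anticlockwise (seen from above) against its stop; grows clockwise, up to 4.4. It starts between 0.7 and 1.35. Turning takes 0.04 N m; it stays where it is left.
- knob_grip (a point): on the knob's upright axis, 122 mm above the table, at grip height; the frame turns with the knob. The grip is an upright bar along this x axis, 42 mm long, 14 mm thick, from 97 to 129 mm above the table, on a disc 44 mm wide whose top is at 99 mm. At 0 the bar lies along the heater's x, its white mark to the front.
- slot_mouth (a point): centre of the slot's mouth, 80 mm above the table, 105 mm in front of the heater's centre, 50 mm to its -y; axes as the heater's. Open-topped slot 10 mm wide (x, from the heater's face to the aluminium lip), 68 mm long (y). From 12 mm below this point up, the lip flares outward (-x) by 6 mm; the deck is 5 mm above this point. The tongue's top is 24 mm below it.
- tongue (a joint): how far the steel tongue (6 by 50 mm) at the bottom of the slot is pressed down, m: 0 at rest, 0.008 at its stop. Its spring resists with 3.2 N at first and 9.6 N at the stop; let go, it pushes the holder up again. At the stop the holder's bottom edge is 32 mm below the slot's mouth.
- long_holder: the other label holder, to be left alone: the same but with a plate 100 mm wide and a grip bar 84 mm wide (y); it does not fit the slot. Stands in the other rest.
- rest_a: grey slotted rest, fixed, 50 (x) by 126 (y) mm, 36 mm tall, origin at the centre of its underside; its slot, 6.5 mm wide (x) and 106 mm long (y), has its floor 8 mm above the table. The short holder stands in it; the two rests may stand on either side.
- rest_b: the same kind of rest; the long holder stands in it
- dish: black weighing dish, 72 mm wide, 26 mm tall, origin under its centre
- scoop: steel spoon 170 mm long, lying, origin under its middle, along its x
- jar: white jar, 54 mm diameter, 75 mm tall, origin under its centre
- beaker: glass beaker, 64 mm diameter, 80 mm tall, origin under its centre
- short_holder: the label holder to use: an upright white plate, 5 mm thick (x), 60 mm wide (y), 60 mm tall, with a paper label, and on top a thicker white grip bar 12 mm thick (x), 44 mm wide (y) and 24 mm tall (56 to 80 mm above the bottom edge); about 45 g. Origin at the centre of the bottom edge, z up; front and back alike. Stands loosely in a rest, bottom edge 8 mm above the table, leaning up to 0.06 rad.
There are look-alikes about, which are no part of the job. Leave any orange look-alike of the short_holder alone.

How it is judged:
By the outcome, as a careful person would: the job done as asked, in the order asked, and still so for the second after the job is handed in, while the arm keeps its last pose, push and grip.
It also fails if it takes over 54 s, if anything falls off the work surface, if the arm or the gripper's body presses on something with over 40 N, if the wrist force passes 120 N, or if a joint passes its speed limit or range.

## Working session

There is one attempt and no reset: what is moved stays moved. The work goes in short steps, Python scripts to look and compute and a shell command to move; the robot and the scene stay as the last step left them, time stands still between calls to the robot, and variables do not carry over. Pictures are saved under pics/ and viewed, at most 10 in all, crops included, and the job is handed in when it is done.

```bash
ls; mkdir -p pics
python3 - <<'E'
from rig import r,cams
import cv2
for n in("scene","top"):
    f=cams.grab_frame(n); cv2.imwrite(f"pics/{n}0.png",f["image"][:,:,::-1])
    print({k:v for k,v in f.items() if k!="image"})
print(r.sense(), r.finger_overhang)
E
```

```text
pics
{'fx': 478.3053876187632, 'fy': 478.3053876187632, 'cx': 273.9229630691923, 'cy': 209.07646393839576, 'position': array([910.48723671, 751.51879903, 834.25460596]), 'orientation': array([-2.29811426,  0.01115907,  2.60644992])}
{'fx': 453.9401697285093, 'fy': 453.9401697285093, 'cx': 270.91304061911035, 'cy': 209.34317858865109, 'position': array([3.55191501e+02, 9.56178269e-01, 1.05199506e+03]), 'orientation': array([-3.00652464,  0.02123908, -1.57151307])}
{'clock': 0.1, 'qpos': array([ 1.28962712e+00,  3.53601976e-01,  1.63404976e+00,  2.55724968e-06,
        1.15520536e+00, -2.37120770e-03]), 'qvel': array([ 0.00057419, -0.00202597, -0.00222279, -0.00057558,  0.00177881,
       -0.00069362]), 'joint_efforts': array([-1.04978841e-03, -6.06352615e+01, -3.42820144e+01, -1.02964696e-04,
        3.81312770e-03, -3.44045236e-05]), 'eef_pos': array([171.87092896, 600.48697025, 249.62660186]), 'tcp_rot': array([-3.14032822e+00, -5.33650353e-06,  2.86279362e+00]), 'contact_force': array([-0.76144408,  0.06482903,  0.40087849]), 'wrist_torque': array([ 0.02265641, -0.02797495, -0.02921693]), 'grasp_force': 0.0, 'opening': 1.00121829068535} 19.0
```

View pics/scene0.png

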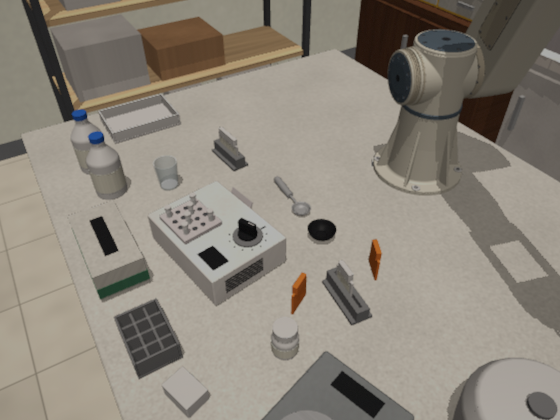

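View pics/top0.png

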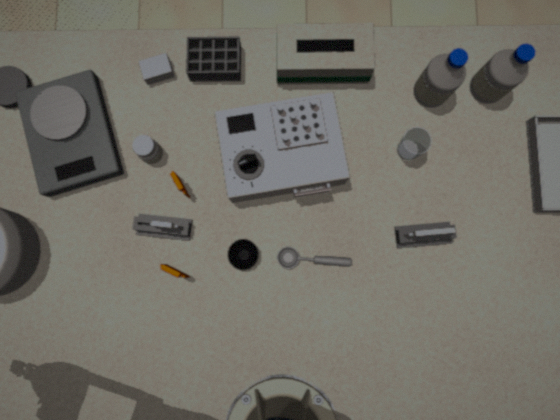

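The top view shows the heater at about (283,147), with its knob at (248,163) and lip at (312,190). There are four candidates for the short holder: the white one in the left rest (163,225), the white one in the right rest (425,234), and two orange look-alikes at (180,184) and (175,271). Next I'll look at the two white ones close up.

Run:
```python
import cv2,numpy as np
t=cv2.imread("pics/top0.png")
f=lambda a,x,y,w,h,W,H:cv2.resize(a[y:y+h,x:x+w],(W,H),interpolation=cv2.INTER_CUBIC)
A=f(t,128,205,80,40,400,200);B=f(t,385,213,80,40,400,200)   # 5x
C=f(t,205,85,160,80,800,400)
D=f(t,205,125,160,80,800,400)
cv2.imwrite("pics/c1.png",np.vstack([np.hstack([A,B]),D]))
```

```text
(no output)
```

View pics/c1.png

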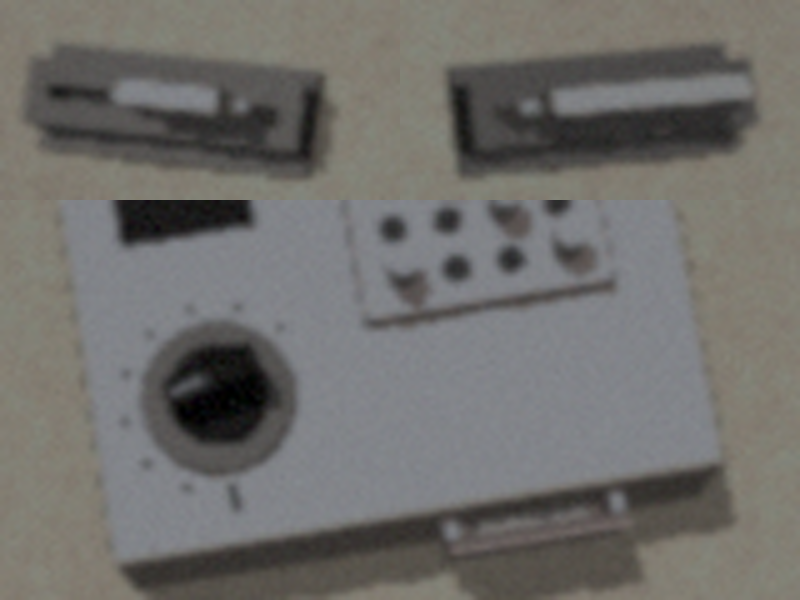

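The crop settles it. The left bar is about 21 px (44 mm) long, so it is the short holder, and the right one is about 40 px (84 mm), so it is the long one. For precise measuring I'll enlarge the knob and short holder from both cameras.

```bash
cat > h.py <<'E'
import numpy as np
from scipy.spatial.transform import Rotation as R
CAM={"scene":(478.3053876,273.923,209.0765,np.array([910.48724,751.5188,834.2546]),[-2.29811426,0.01115907,2.60644992]),
"top":(453.94017,270.913,209.3432,np.array([355.1915,.95618,1051.99506]),[-3.00652464,0.02123908,-1.57151307])}
def proj(n,P):
    f,cx,cy,p,o=CAM[n];q=(np.atleast_2d(P)-p)@R.from_euler("xyz",o).as_matrix()
    return np.c_[cx+f*q[:,0]/q[:,2],cy+f*q[:,1]/q[:,2]]
def ray(n,u,v,z):
    f,cx,cy,p,o=CAM[n];d=R.from_euler("xyz",o).as_matrix()@[(u-cx)/f,(v-cy)/f,1]
    return p+d*(z-p[2])/d[2]
def body(x,y,yaw,L):
    L=np.atleast_2d(L);c,s=np.cos(yaw),np.sin(yaw)
    return np.c_[x+c*L[:,0]-s*L[:,1],y+s*L[:,0]+c*L[:,1],L[:,2]]
E
python3 - <<'E'
import cv2,numpy as np
from h import *
t=cv2.imread("pics/top0.png");s=cv2.imread("pics/scene0.png")
def f(a,x,y):
    c=cv2.resize(a[y:y+37,x:x+50],(400,296),interpolation=cv2.INTER_CUBIC).astype(float)
    return np.clip(c*1.5,0,255).astype(np.uint8)
cv2.imwrite("pics/c2.png",np.vstack([np.hstack([f(t,223,145),f(s,222,212)]),np.hstack([f(t,138,207),cv2.resize(s[258:324,310:399],(400,296),interpolation=cv2.INTER_CUBIC)])]))
# first guess from deck front corners
for q in [(229,197.6),(349,177.6),(217,108),(338,94)]: print(ray("top",*q,85))
print(ray("top",161,224.2,88))
E
```

```text
[512.59679288 112.02811229  85.        ]
[ 555.32481073 -147.5761329    85.        ]
[714.4762942  141.13749458  85.        ]
[ 744.51449218 -127.74252338   85.        ]
[454.92394948 257.20227998  88.        ]
```

View pics/c2.png

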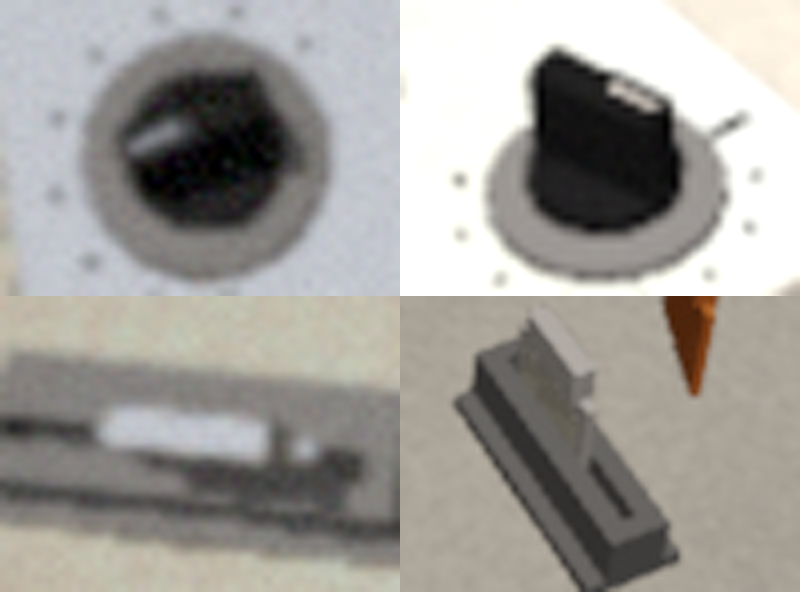

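```bash
cat > fit.py <<'E'
from h import *
from scipy.optimize import least_squares as ls
T,S="top","scene"
obs=[(T,229,197.6,-100,135,85),(T,349,177.6,-100,-135,85),(T,217,108,100,135,85),(T,338,94,100,-135,85),
(S,285,240,-100,135,85),(S,222,184,-100,-135,85),(S,216.5,269,100,135,85)if 0 else (S,285,240,-100,135,85),
(T,248.4,164.6,-35,78,86),(S,248,237.3,-35,78,86)]
def res(p): return np.concatenate([(proj(n,body(*p,[X,Y,Z]))[0]-[u,v]) for n,u,v,X,Y,Z in obs])
h=ls(res,[630,0,.16],x_scale=[1,1,.01],loss="soft_l1");p=h.x
print("heater",p,res(p).reshape(-1,2).round(1).tolist())
k=body(*p,[-35,78,122])[0];print("knob",k,"slot",body(*p,[-105,-50,80])[0])
a=ray(S,240.1,219.75,129);b=ray(S,255.4,225.1,129);print("bar ends",a,b,(a+b)/2,"dir",np.arctan2(*(b-a)[1::-1]))
m=ray(T,239,163.2,129);print("mark",m)
for d in (np.arctan2(*(b-a)[1::-1]),np.arctan2(*(m-k)[1::-1])): print("knob angle",(p[2]+np.pi-d))
# holder top triangulate
def tri(u1,v1,u2,v2):
    f=lambda P:np.r_[proj(T,P)[0]-[u1,v1],proj(S,P)[0]-[u2,v2]]
    s=ls(f,[455,257,88.]);return s.x,s.fun
print(tri(160.9,224.0,345.7,268.5))
c=[ray(S,310+(u-400)/4.494,258+(v-296)/4.485,88) for u,v in[(537.5,311.5),(583.5,375)]];print("bar scene",c,c[1]-c[0])
c=[ray(T,138+u/8,207+(v-296)/8,88) for u,v in[(97,426),(268,438)]];print("bar top",c,c[1]-c[0])
q=[ray(S,310+(u-400)/4.494,258+(v-296)/4.485,36) for u,v in[(475,353),(605,548),(668,522)]];print("rest",q,[np.linalg.norm(q[1]-q[0]),np.linalg.norm(q[2]-q[1])],(q[0]+q[2])/2)
print("slot end",ray(T,138,223.4,36),ray(S,310+228/4.494,258+219/4.485,36))
E
python3 fit.py
```

```text
heater [ 6.30223306e+02 -2.80912587e+00  1.07819657e-01] [[-4.0, -1.7], [0.2, 4.5], [-0.5, -0.3], [-0.7, 0.2], [0.6, -1.4], [-1.6, -5.3], [0.6, -1.4], [-0.3, -0.9], [-1.4, -0.9]]
knob [587.03289958  70.97155442 122.        ] slot [531.21357555 -63.81792241  80.        ]
bar ends [593.46172295  57.65904482 129.        ] [573.28304227  89.60838659 129.        ] [583.37238261  73.6337157  129.        ] dir 2.134115923076801
mark [577.96846622  86.93697763 129.        ]
knob angle 1.1152963879546416
knob angle 1.1622442934089672
(array([455.67222459, 258.43031469,  84.4081055 ]), array([-0.02064493,  0.0262657 , -0.03215184, -0.00038701]))
bar scene [array([455.13604877, 239.76927376,  88.        ]), array([460.44138051, 281.45508328,  88.        ])] [ 5.30533174 41.68580951  0.        ]
bar top [array([457.04138807, 280.74236511,  88.        ]), array([453.67359211, 234.53243741,  88.        ])] [ -3.36779596 -46.20992769   0.        ]
rest [array([465.63516721, 210.22645904,  36.        ]), array([482.60618279, 334.10298543,  36.        ]), array([449.51326475, 337.50395611,  36.        ])] [np.float64(125.03363211066659), np.float64(33.26721848972335)] [457.57421598 273.86520758  36.        ]
slot end [462.27533053 323.43579705  36.        ] [462.51634216 325.12014824  36.        ]
```

Run:
```python
import cv2,numpy as np
def go(n,x,y,w,h,L):
    g=cv2.imread(f"pics/{n}0.png",0)[y:y+h,x:x+w]
    l=cv2.createLineSegmentDetector().detect(cv2.resize(g,None,fx=2,fy=2,interpolation=cv2.INTER_CUBIC))[0][:,0]/2+[x-.25,y-.25,x-.25,y-.25]
    print(n);[print(s.round(1).tolist()) for s in l if np.hypot(*(s[2:]-s[:2]))>L]
go("top",200,80,170,130,25); go("scene",140,170,160,140,28)
go("top",125,205,80,40,10)
```

```text
top
[226.5, 116.8, 252.1, 112.5]
[254.9, 129.4, 229.2, 133.6]
[228.3, 197.5, 348.9, 177.1]
[277.7, 148.4, 327.2, 140.2]
[326.9, 142.8, 278.1, 151.0]
[243.8, 82.7, 200.0, 82.3]
[366.3, 82.4, 295.1, 83.0]
[295.6, 195.4, 330.0, 189.8]
[291.9, 192.6, 233.2, 202.3]
[346.9, 89.1, 291.9, 89.2]
scene
[222.0, 223.8, 185.4, 244.0]
[224.1, 280.5, 261.1, 257.6]
[184.3, 243.9, 159.1, 218.5]
[262.8, 269.4, 226.5, 292.5]
[184.1, 241.3, 220.5, 221.4]
[147.5, 215.7, 211.7, 282.8]
[215.2, 305.6, 160.0, 245.8]
[212.2, 282.6, 285.5, 237.6]
[160.3, 216.7, 183.9, 240.6]
[260.8, 216.8, 229.0, 191.0]
top
[151.4, 224.9, 170.2, 227.4]
[192.5, 225.4, 191.4, 238.1]
[187.1, 235.1, 188.2, 222.0]
[137.5, 221.2, 148.2, 222.1]
[138.8, 213.0, 192.6, 218.9]
[169.5, 221.9, 151.9, 220.1]
[169.4, 238.2, 159.4, 238.3]
[136.9, 229.2, 165.1, 232.3]
[173.9, 235.8, 153.7, 233.2]
[132.1, 227.7, 133.5, 216.4]
```

```bash
python3 - <<'E'
import re
s=open("fit.py").read()
i=s.index("obs=[");j=s.index("def res")
s=s[:i]+"""obs=[(T,228.3,197.5,-100,135,85),(T,348.9,177.1,-100,-135,85),
(S,285.5,237.6,-100,135,85),(S,212,282.7,100,135,85),(S,147.5,215.7,100,-135,85),
(T,248.4,164.6,-35,78,86),(S,248,237.3,-35,78,86)]
"""+s[j:]+"""
c=[ray(T,*q,88) for q in[(151.9,220.1),(169.5,221.9),(151.4,224.9),(170.2,227.4)]];print("bar lsd",c)
c=[ray(T,*q,36) for q in[(137.5,221.2),(148.2,222.1)]];print("slot back edge",c)
c=[ray(T,*q,80) for q in[(295.6,195.4),(330,189.8)]];print("lip",c)
for q in [(-111,-16,80),(-111,-84,80),(-121,-16,80),(-121,-84,80)]: print(body(*p,q),proj(T,body(*p,q)))
"""
open("fit.py","w").write(s)
E
python3 fit.py
```

```text
heater [6.32853386e+02 9.72366635e-01 1.66231247e-01] [[-1.9, 0.4], [0.6, -0.1], [1.1, -0.6], [-0.2, 0.4], [-1.6, -1.0], [-0.8, -0.1], [-0.5, -0.8]]
knob [585.42944339  72.10583011 122.        ] slot [537.57410887 -65.71240874  80.        ]
bar ends [593.46172295  57.65904482 129.        ] [573.28304227  89.60838659 129.        ] [583.37238261  73.6337157  129.        ] dir 2.134115923076801
mark [577.96846622  86.93697763 129.        ]
knob angle 1.1737079776083328
knob angle 1.2709338809823154
(array([455.67222459, 258.43031469,  84.4081055 ]), array([-0.02064493,  0.0262657 , -0.03215184, -0.00038701]))
bar scene [array([455.13604877, 239.76927376,  88.        ]), array([460.44138051, 281.45508328,  88.        ])] [ 5.30533174 41.68580951  0.        ]
bar top [array([457.04138807, 280.74236511,  88.        ]), array([453.67359211, 234.53243741,  88.        ])] [ -3.36779596 -46.20992769   0.        ]
rest [array([465.63516721, 210.22645904,  36.        ]), array([482.60618279, 334.10298543,  36.        ]), array([449.51326475, 337.50395611,  36.        ])] [np.float64(125.03363211
[... 210 characters left out ...]
4926,  88.        ]), array([459.82999275, 239.02287335,  88.        ]), array([453.47471728, 277.86460488,  88.        ]), array([447.97836378, 237.16612095,  88.        ])]
slot back edge [array([467.28805713, 324.77109998,  36.        ]), array([465.16489027, 300.31061612,  36.        ])]
lip [array([517.63860117, -32.04466283,  80.        ]), array([ 529.62405578, -106.65359532,   80.        ])]
[[526.03094778 -33.17388646  80.        ]] [[296.08967512 191.58224624]]
[[ 537.28268549 -100.23653179   80.        ]] [[326.9718899  186.33749389]]
[[516.16879406 -34.82855377  80.        ]] [[296.89108385 196.06375818]]
[[ 527.42053176 -101.8911991    80.        ]] [[327.81598152 190.81123837]]
```

```bash
cat > to.py <<'E'
import sys
from h import *
from rig import r
s=r.sense();p=s["eef_pos"];M=R.from_euler("xyz",s["tcp_rot"])
x,y,z,yaw=map(float,sys.argv[1:5])
G=R.from_euler("xyz",[np.pi,0,yaw])
print("at",p.round(1),s["tcp_rot"].round(3),"open",round(s["opening"],3),"F",s["contact_force"].round(1),"t",s["clock"])
print("shift m",(M.inv().apply(np.array([x,y,z])-p)/1000).round(4),"rot",(M.inv()*G).as_rotvec().round(3))
E
python3 to.py 584.5 72.5 220 2.13
```

```text
at [171.9 600.5 249.6] [-3.14  -0.     2.863] open 1.001 F [-0.8  0.1  0.4] t 0.1
shift m [-0.542  -0.394   0.0301] rot [-0.001  0.     0.733]
```

```bash
python3 -m crank '[[-0.02,-0.015,0,0,0,0,0.45],[-0.06,-0.044,0,0,0,0,0.45],[-0.1,-0.073,0,0,0,0,0.45],[-0.14,-0.102,0,0,0,0,0.45],[-0.18,-0.131,0,0,0,0,0.45]]' 30
python3 -m crank '[[-0.04,-0.029,0,0,0,0,0.45],[-0.08,-0.058,0,0,0,0,0.45],[-0.12,-0.087,0,0,0,0,0.45],[-0.16,-0.116,0,0,0,0,0.45],[-0.2,-0.145,0,0,0,0,0.45]]'
python3 -m crank '[[-0.04,-0.029,0,0,0,0.14,0.45],[-0.08,-0.058,0,0,0,0.28,0.45],[-0.12,-0.087,0,0,0,0.42,0.45],[-0.145,-0.105,0,0,0,0.57,0.45],[-0.16,-0.115,0,0,0,0.72,0.45]]'
python3 to.py 584.5 72.5 220 2.13
```

```text
clock: 0.6
eef_pos: [309.6, 423.6, 250.0]
tcp_rot: [-3.141, -0.0, 2.863]
contact_force: [1.3, -0.6, 0.4]
opening: 0.553
grasp_force: 0.0
clock: 1.1
eef_pos: [462.1, 229.1, 250.2]
tcp_rot: [-3.142, -0.0, 2.863]
contact_force: [0.2, 0.9, 0.8]
opening: 0.55
grasp_force: 0.0
clock: 1.6
eef_pos: [584.7, 73.8, 249.8]
tcp_rot: [-3.141, 0.0, 2.134]
contact_force: [-0.0, 0.1, 0.3]
opening: 0.55
grasp_force: 0.0
at [584.7  73.8 249.8] [-3.141  0.     2.134] open 0.55 F [-0.   0.1  0.3] t 1.6
shift m [-0.001  -0.0009  0.0298] rot [-0.001  0.     0.004]
```

```bash
python3 -m crank '[[0,-0.001,0.03,0,0,0,0.45],[0,-0.001,0.06,0,0,0,0.45],[0,-0.001,0.09,0,0,0,0.45],[0,-0.001,0.11,0,0,0,0.45],[0,-0.001,0.126,0,0,0,0.45]]'
python3 -m crank '[[0,0,0,0,0,0,0.45],[0,0,0,0,0,0,0.8],[0,0,0,0,0,0,0.9],[0,0,0,0,0,0,0.9],[0,0,0,0,0,0,0.9]]' 25
python3 to.py 584.5 72.5 122 2.13
```

```text
clock: 2.1
eef_pos: [581.7, 75.6, 122.4]
tcp_rot: [-3.139, -0.001, 2.143]
contact_force: [0.6, 0.4, -0.2]
opening: 0.551
grasp_force: 0.0
clock: 2.6
eef_pos: [583.5, 75.7, 125.4]
tcp_rot: [3.14, 0.001, 2.143]
contact_force: [-0.2, -1.5, 5.5]
opening: 0.157
grasp_force: 29.6
at [583.5  75.7 125.4] [3.140e+00 1.000e-03 2.143e+00] open 0.157 F [-0.2 -1.5  5.5] t 2.6
shift m [-0.0033 -0.0009  0.0035] rot [0.002 0.001 0.013]
```

```bash
python3 -m crank '[[-0.002,0,-0.001,0,0,-0.05,0.9],[-0.003,0,-0.001,0,0,-0.15,0.9],[-0.003,0,-0.001,0,0,-0.25,0.9],[-0.003,0,-0.001,0,0,-0.35,0.9],[-0.003,0,-0.001,0,0,-0.45,0.9]]'
python3 to.py 584.5 72.5 123 3.3; python3 -c "
from rig import r;print(r.sense()['wrist_torque'])"
```

```text
clock: 3.1
eef_pos: [582.0, 74.0, 125.5]
tcp_rot: [-3.14, -0.004, 2.597]
contact_force: [-9.6, 1.8, 7.9]
opening: 0.157
grasp_force: 30.0
at [582.   74.  125.5] [-3.14  -0.004  2.597] open 0.157 F [-9.6  1.8  7.9] t 3.1
shift m [-0.0029 -0.      0.0025] rot [-0.    -0.005 -0.703]
[ 0.3672234   1.56735837 -0.07651138]
```

```bash
python3 -m crank '[[0.001,-0.001,-0.001,0,0,-0.1,0.9],[0.001,-0.001,-0.001,0,0,-0.2,0.9],[0.001,-0.001,-0.001,0,0,-0.3,0.9],[0.001,-0.001,-0.001,0,0,-0.4,0.9],[0.001,-0.001,-0.001,0,0,-0.45,0.9]]'
python3 to.py 584.5 72.5 123 3.3; python3 -c "
from rig import r;print(r.sense()['wrist_torque'])"
```

```text
clock: 3.6
eef_pos: [581.1, 72.0, 125.6]
tcp_rot: [-3.14, -0.004, 3.047]
contact_force: [-4.4, -6.7, -2.5]
opening: 0.157
grasp_force: 28.5
at [581.1  72.  125.6] [-3.14  -0.004  3.047] open 0.157 F [-4.4 -6.7 -2.5] t 3.6
shift m [-0.0034  0.0009  0.0025] rot [-0.002 -0.004 -0.253]
[-1.11659169  0.52892566 -0.12134154]
```

```bash
python3 -m crank '[[0,-0.001,0,0,0,-0.06,0.9],[0,-0.001,0,0,0,-0.12,0.9],[0,-0.001,0,0,0,-0.18,0.9],[0,-0.001,0,0,0,-0.22,0.9],[0,-0.001,0,0,0,-0.22,0.9]]'
python3 -c "
from rig import r;s=r.sense();print(s['wrist_torque'],s['qpos'][5])"
python3 -m crank '[[0,0,0,0,0,-0.04,0.9],[0,0,0,0,0,-0.08,0.9],[0,0,0,0,0,-0.08,0.9]]'
python3 -c "
from rig import r,cams;import cv2;s=r.sense();print(s['wrist_torque'],s['qpos'][5])
cv2.imwrite('pics/s1.png',cams.grab_frame('scene')['image'][:,:,::-1])"
```

```text
clock: 4.1
eef_pos: [581.1, 70.8, 125.6]
tcp_rot: [-3.14, -0.004, -3.019]
contact_force: [-3.4, -7.0, -3.6]
opening: 0.158
grasp_force: 28.3
[-0.98286552  0.47541036  0.04153393] -1.5730916564447064
clock: 4.4
eef_pos: [581.1, 70.6, 125.6]
tcp_rot: [-3.141, -0.004, -2.94]
contact_force: [-3.2, -8.6, -2.7]
opening: 0.157
grasp_force: 38.9
[-1.32692255  0.49608098 -0.87322979] -1.651993529834418
```

```bash
python3 -m crank '[[0,0,0,0,0,0,0.6],[0,0,0,0,0,0,0.45],[0,0,0,0,0,0,0.45]]'
python3 -m crank '[[0,0,-0.03,0,0,0,0.45],[0,0,-0.07,0,0,0,0.45],[-0.02,0.03,-0.12,0,0,0,0.45],[-0.04,0.08,-0.12,0,0,0,0.45],[-0.06,0.13,-0.12,0,0,0,0.45]]'
python3 -c "
from rig import r,cams;import cv2,numpy as np
a=[]
for n,x,y in(('scene',217,205),('top',215,140)):
    i=cams.grab_frame(n)['image'][:,:,::-1];cv2.imwrite('pics/%s2f.png'%n,i);a.append(cv2.resize(i[y:y+48,x:x+66],(396,288),interpolation=2))
cv2.imwrite('pics/k2.png',np.hstack(a))"
python3 to.py 456 258 180 1.45
```

```text
clock: 4.75
eef_pos: [583.2, 72.2, 126.7]
tcp_rot: [3.141, 0.001, -2.94]
contact_force: [-0.3, -0.3, 0.7]
opening: 0.552
grasp_force: 0.0
clock: 5.25
eef_pos: [614.7, 198.1, 249.2]
tcp_rot: [3.141, 0.005, -2.942]
contact_force: [0.7, -0.5, -0.2]
opening: 0.548
grasp_force: 0.0
at [614.1 202.3 247.1] [ 3.139  0.004 -2.937] open 0.553 F [-0.1  0.1 -0.5] t 5.35
shift m [0.1437 0.0866 0.0668] rot [0.005 0.    1.897]
```

View pics/k2.png

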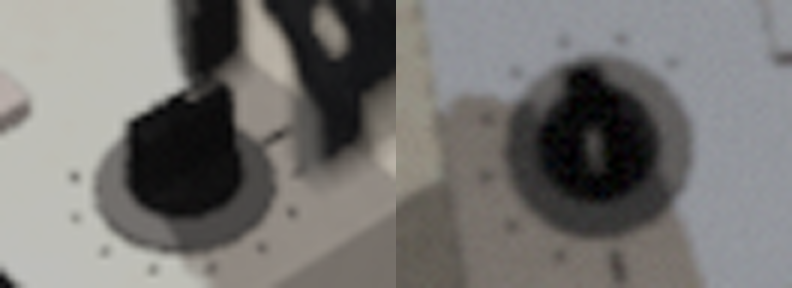

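The knob's white mark now points at the off tick, mark (598,145) and tick (618,262) in the crop. The torque rise also confirmed it reached the stop. Next is the short holder.

```bash
python3 -m crank '[[0.02,0.015,0,0,0,0.14,0.45],[0.05,0.03,0,0,0,0.28,0.45],[0.09,0.055,0,0,0,0.42,0.45],[0.12,0.075,0,0,0,0.56,0.45],[0.144,0.087,0,0,0,0.7,0.45]]'
python3 -m crank '[[0,0,0,0,0,0.14,0.45],[0,0,0,0,0,0.28,0.45],[0,0,0,0,0,0.42,0.45],[0,0,0,0,0,0.56,0.45],[0,0,0,0,0,0.7,0.45]]'
python3 -m crank '[[0,0,0,0,0,0.14,0.45],[0,0,0,0,0,0.28,0.45],[0,0,0,0,0,0.42,0.45],[0,0,0,0,0,0.49,0.45],[0,0,0,0,0,0.49,0.45]]'
python3 to.py 456 258 140 1.45
```

```text
clock: 5.85
eef_pos: [452.4, 253.5, 245.9]
tcp_rot: [3.141, -0.0, 2.638]
contact_force: [-0.5, 0.3, -0.1]
opening: 0.55
grasp_force: 0.0
clock: 6.35
eef_pos: [454.4, 253.0, 246.0]
tcp_rot: [3.141, -0.0, 1.937]
contact_force: [-0.2, -0.1, -1.1]
opening: 0.552
grasp_force: 0.0
clock: 6.85
eef_pos: [454.4, 252.9, 246.0]
tcp_rot: [3.141, -0.0, 1.452]
contact_force: [-0.7, -0.1, -0.6]
opening: 0.551
grasp_force: 0.0
at [454.4 252.9 246. ] [ 3.141 -0.     1.452] open 0.551 F [-0.7 -0.1 -0.6] t 6.85
shift m [0.0052 0.001  0.106 ] rot [ 0.    -0.     0.002]
```

```bash
python3 -m crank '[[0.005,0.001,0.04,0,0,0,0.45],[0.005,0.001,0.08,0,0,0,0.45],[0.005,0.001,0.12,0,0,0,0.45],[0.005,0.001,0.15,0,0,0,0.45],[0.005,0.001,0.167,0,0,0,0.45]]'
python3 -m crank '[[0,0,0,0,0,0,0.45],[0,0,0,0,0,0,0.6],[0,0,0,0,0,0,0.75],[0,0,0,0,0,0,0.95],[0,0,0,0,0,0,0.95]]' 40
python3 -m crank '[[0,0,0,0,0,0,0.95],[0,0,0,0,0,0,0.95]]' 40
python3 to.py 456 258 78 1.45
```

```text
clock: 7.35
eef_pos: [454.8, 257.1, 76.5]
tcp_rot: [-3.139, 0.002, 1.456]
contact_force: [-0.3, 0.2, 0.4]
opening: 0.551
grasp_force: 0.0
clock: 7.85
eef_pos: [456.9, 258.4, 80.3]
tcp_rot: [3.14, -0.001, 1.453]
contact_force: [-0.9, -1.0, 7.6]
opening: 0.13
grasp_force: 40.5
clock: 8.05
eef_pos: [456.9, 258.4, 80.3]
tcp_rot: [3.14, -0.001, 1.453]
contact_force: [-1.4, 0.0, 6.8]
opening: 0.134
grasp_force: 40.5
at [456.9 258.4  80.3] [ 3.140e+00 -1.000e-03  1.453e+00] open 0.134 F [-1.4  0.   6.8] t 8.05
shift m [-0.0005 -0.0008  0.0023] rot [ 0.002 -0.001  0.003]
```

```bash
python3 -m crank '[[0,0,-0.01,0,0,0,0.95],[0,0,-0.03,0,0,0,0.95],[0,0,-0.06,0,0,0,0.95],[0,0,-0.1,0,0,0,0.95],[0,0,-0.14,0,0,0,0.95]]'
python3 to.py 537.6 -65.7 222 1.737
```

```text
clock: 8.55
eef_pos: [455.6, 257.6, 221.0]
tcp_rot: [-3.141, 0.0, 1.453]
contact_force: [0.3, 0.9, -0.6]
opening: 0.131
grasp_force: 39.5
at [455.6 257.6 221. ] [-3.141  0.     1.453] open 0.131 F [ 0.3  0.9 -0.6] t 8.55
shift m [-0.3115  0.1195 -0.001 ] rot [-0.     0.    -0.284]
```

```bash
python3 -m crank '[[-0.015,0.006,0,0,0,-0.02,0.95],[-0.045,0.017,0,0,0,-0.06,0.95],[-0.08,0.031,0,0,0,-0.1,0.95],[-0.115,0.044,0,0,0,-0.14,0.95],[-0.15,0.058,0,0,0,-0.18,0.95]]'
python3 to.py 537.6 -65.7 222 1.737
```

```text
clock: 9.05
eef_pos: [496.0, 100.8, 219.9]
tcp_rot: [3.141, -0.0, 1.635]
contact_force: [1.3, -0.2, -0.0]
opening: 0.136
grasp_force: 39.5
at [496.  100.8 219.9] [ 3.141 -0.     1.635] open 0.136 F [ 1.3 -0.2 -0. ] t 9.05
shift m [-0.1689  0.0309 -0.0021] rot [ 0.001 -0.    -0.102]
```

```bash
python3 -m crank '[[-0.035,0.006,0,0,0,-0.03,0.95],[-0.075,0.014,0,0,0,-0.06,0.95],[-0.115,0.021,0,0,0,-0.09,0.95],[-0.15,0.027,0,0,0,-0.102,0.95],[-0.166,0.03,0,0,0,-0.102,0.95]]'
python3 -m crank '[[0,0,0.03,0,0,0,0.95],[0,0,0.03,0,0,0,0.95]]'
python3 to.py 537.6 -65.7 172 1.737
python3 - <<'E'
from rig import r,cams
import cv2,numpy as np
from h import *
s=r.sense();p=s["eef_pos"];M=R.from_euler("xyz",s["tcp_rot"])
a=[]
# holder corners in tool frame: tool z down; holder thick along tool y, wide along tool x, bottom 72 ahead
C=np.array([(sx*30,sy*2.5,z) for z in(12,72) for sx in(-1,1) for sy in(-1,1)])
W=p+M.apply(C)
sl=body(632.85,.97,.166,[(-100,-16,80),(-100,-84,80),(-110,-16,68),(-110,-84,68),(-116,-16,80),(-116,-84,80)])
for n,x0,y0 in(("scene",170,140),("top",280,140)):
    i=cams.grab_frame(n)["image"][:,:,::-1].copy();cv2.imwrite(f"pics/{n}3f.png",i)
    w,h=80,100
    c=cv2.resize(i[y0:y0+h,x0:x0+w],(400,500),interpolation=2)
    for P,col in((W,(0,0,255)),(sl,(0,200,0))):
        for u,v in proj(n,P): cv2.circle(c,(int((u+.5-x0)*5),int((v+.5-y0)*5)),2,col,-1)
    a.append(c)
cv2.imwrite("pics/h3.png",np.hstack(a))
E
```

```text
clock: 9.55
eef_pos: [536.6, -64.2, 219.8]
tcp_rot: [3.141, 0.001, 1.733]
contact_force: [0.8, -0.2, -1.1]
opening: 0.135
grasp_force: 39.5
clock: 9.75
eef_pos: [534.1, -61.6, 186.8]
tcp_rot: [-3.137, -0.002, 1.733]
contact_force: [-0.1, -0.5, 0.0]
opening: 0.135
grasp_force: 39.5
at [534.1 -61.6 186.8] [-3.137e+00 -2.000e-03  1.733e+00] open 0.135 F [-0.1 -0.5  0. ] t 9.75
shift m [-0.0047  0.0029  0.0147] rot [-0.005 -0.002 -0.004]
```

View pics/h3.png

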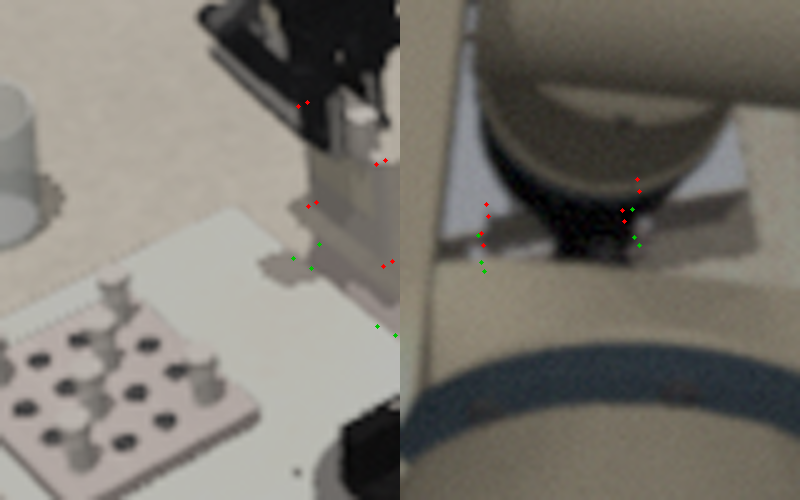

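The holder hangs upright in the grip at about (350,190) in the crop, near the predicted points, but the crop cut off its right side. I'll let the arm settle and take a better crop.

```bash
python3 -m crank '[[0,0,0,0,0,0,0.95],[0,0,0,0,0,0,0.95]]'
python3 to.py 537.6 -65.7 157 1.737
python3 - <<'E'
from rig import r,cams
import cv2,numpy as np
from h import *
s=r.sense();p=s["eef_pos"];M=R.from_euler("xyz",s["tcp_rot"])
C=np.array([(sx*30,sy*2.5,z) for z in(12,72) for sx in(-1,1) for sy in(-1,1)])
W=p+M.apply(C)
sl=body(632.85,.97,.166,[(-100,-16,80),(-100,-84,80),(-110,-16,68),(-110,-84,68),(-116,-16,80),(-116,-84,80)])
i=cams.grab_frame("scene")["image"][:,:,::-1].copy();cv2.imwrite("pics/s4.png",i)
x0,y0=215,150
c=cv2.resize(i[y0:y0+70,x0:x0+70],(595,595),interpolation=2)
for P,col in((W,(0,0,255)),(sl,(0,200,0))):
    for u,v in proj("scene",P): cv2.circle(c,(int((u+.5-x0)*8.5),int((v+.5-y0)*8.5)),2,col,-1)
cv2.imwrite("pics/h4.png",np.clip(c*1.4,0,255).astype(np.uint8))
E
```

```text
clock: 10.05
eef_pos: [536.7, -61.2, 190.0]
tcp_rot: [3.14, 0.0, 1.736]
contact_force: [0.3, -0.2, -0.1]
opening: 0.135
grasp_force: 39.5
at [536.7 -61.2 190. ] [3.14  0.    1.736] open 0.135 F [ 0.3 -0.2 -0.1] t 10.05
shift m [-0.0046  0.0001  0.033 ] rot [ 0.001  0.    -0.001]
```

View pics/h4.png

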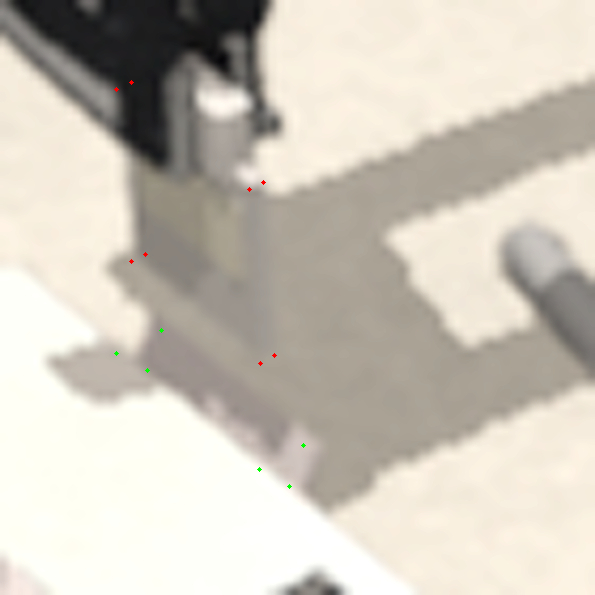

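```bash
python3 -m crank '[[-0.0046,-0.001,0,0,0,0,0.95],[-0.0046,-0.001,0.01,0,0,0,0.95],[-0.0046,-0.001,0.02,0,0,0,0.95],[-0.0046,-0.001,0.028,0,0,0,0.95],[-0.0046,-0.001,0.028,0,0,0,0.95]]' 60
python3 -m crank '[[0,0,0,0,0,0,0.95],[0,0,0,0,0,0,0.95]]'
python3 to.py 537.6 -65.7 140 1.737
```

```text
clock: 10.6
eef_pos: [534.8, -66.3, 159.1]
tcp_rot: [-3.139, -0.001, 1.735]
contact_force: [-0.3, -0.2, -0.6]
opening: 0.126
grasp_force: 63.7
clock: 10.8
eef_pos: [536.1, -66.4, 161.0]
tcp_rot: [3.141, 0.0, 1.735]
contact_force: [1.0, -0.7, -0.5]
opening: 0.128
grasp_force: 63.7
at [536.1 -66.4 161. ] [3.141 0.    1.735] open 0.128 F [ 1.  -0.7 -0.5] t 10.8
shift m [0.0005 0.0016 0.021 ] rot [ 0.     0.    -0.002]
```

Free so far, with the bottom edge near 89 mm. I'll lower it slowly into the mouth.

```bash
python3 -m crank '[[0,0.0002,0.005,0,0,0,0.95],[0,0.0002,0.01,0,0,0,0.95],[0,0.0002,0.015,0,0,0,0.95],[0,0.0002,0.02,0,0,0,0.95],[0,0.0002,0.02,0,0,0,0.95]]'
python3 to.py 537.6 -65.7 130 1.737
```

```text
clock: 11.3
eef_pos: [535.7, -66.3, 140.0]
tcp_rot: [-3.14, -0.0, 1.735]
contact_force: [0.0, -0.4, -1.1]
opening: 0.13
grasp_force: 63.9
at [535.7 -66.3 140. ] [-3.14  -0.     1.735] open 0.13 F [ 0.  -0.4 -1.1] t 11.3
shift m [0.0003 0.002  0.01  ] rot [-0.001 -0.    -0.002]
```

```bash
python3 -m crank '[[0,0.001,0.003,0,0,0,0.95],[0,0.001,0.006,0,0,0,0.95],[0,0.001,0.009,0,0,0,0.95],[0,0.001,0.012,0,0,0,0.95],[0,0.001,0.012,0,0,0,0.95]]'
python3 -m crank '[[0,0,0.002,0,0,0,0.95],[0,0,0.004,0,0,0,0.95],[0,0,0.005,0,0,0,0.95],[0,0,0.005,0,0,0,0.95]]'
```

```text
clock: 11.8
eef_pos: [537.1, -66.2, 128.6]
tcp_rot: [-3.141, -0.0, 1.735]
contact_force: [0.5, 0.6, -0.7]
opening: 0.127
grasp_force: 63.9
clock: 12.2
eef_pos: [537.3, -66.2, 124.1]
tcp_rot: [3.141, 0.0, 1.735]
contact_force: [-0.7, -0.4, 5.6]
opening: 0.126
grasp_force: 64.8
```

```bash
python3 -m crank '[[0,0,0.002,0,0,0,0.95],[0,0,0.004,0,0,0,0.95],[0,0,0.004,0,0,0,0.95],[0,0,0.004,0,0,0,0.95]]'
python3 -m crank '[[0,0,0.001,0,0,0,0.95],[0,0,0.002,0,0,0,0.95],[0,0,0.002,0,0,0,0.95],[0,0,0.002,0,0,0,0.95]]'
```

```text
clock: 12.6
eef_pos: [537.4, -66.2, 120.5]
tcp_rot: [3.141, 0.0, 1.735]
contact_force: [-2.1, 0.3, 8.4]
opening: 0.13
grasp_force: 65.3
clock: 13.0
eef_pos: [537.8, -66.3, 120.1]
tcp_rot: [3.14, 0.0, 1.735]
contact_force: [-7.6, 1.1, 27.2]
opening: 0.128
grasp_force: 68.2
```

The tongue is at its stop: the force jumped from 8 to 27 N, and the TCP is at 120.1 mm, against 120.3 mm expected. I'll ease the sideways load and check with one picture.

```bash
python3 -m crank '[[0,-0.0005,0,0,0,0,0.95],[0,-0.0005,0,0,0,0,0.95],[0,-0.0005,0,0,0,0,0.95]]'
python3 -c "
from rig import cams;import cv2
i=cams.grab_frame('scene')['image'][:,:,::-1];cv2.imwrite('pics/s5.png',cv2.resize(i[150:270,180:340],(800,600),interpolation=2))"
```

```text
clock: 13.3
eef_pos: [537.6, -66.3, 120.2]
tcp_rot: [3.139, 0.0, 1.735]
contact_force: [-6.4, 1.4, 26.2]
opening: 0.128
grasp_force: 67.9
```

View pics/s5.png

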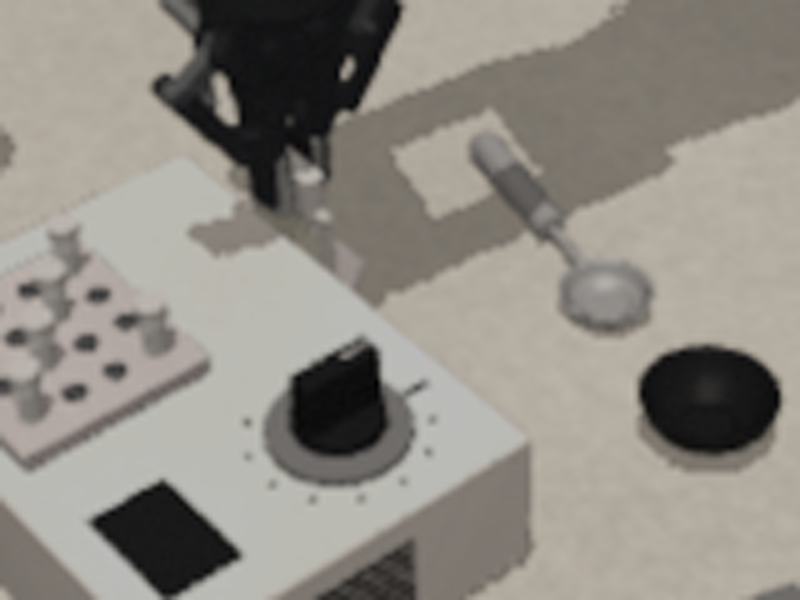

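The holder stands in the slot behind the lip, around (325,230) in the crop. The knob's mark at (355,350) points at the off tick at (415,390), and the holder is pressed home and held.

```bash
python3 -c "
from rig import sign_off;print(sign_off())"
```

```text
the job is handed in; nothing more can be done
None
```

The job is handed in at about 13 s: the knob is off against its stop, and the short holder is in the slot, still gripped and pressed down to the tongue's stop with about 26 N; the verdict was not shown to me.

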